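Pack the rework accessory case

ROBOT

A 6-joint arm with a two-finger parallel gripper is mounted at the origin on the work surface. World frame = base frame: x ahead of the robot, y to its left, z up, the work surface at z = 0. Lengths are in m, angles in degrees, forces in N, time in s.
With the tool pointing down it reaches from about 0.4 to 0.925 m from the base axis. Payload 3.4 kg.
Tool frame: the origin (TCP) lies on the centre line of the jaws, within the pads' length; the fingertips stand 25 mm ahead of it and the grasp point (between the pads) lies 6 mm ahead of it; x points along the fingers, z is the direction in which the jaws open and shut, and the axes are right-handed (so a half turn about x gives the same grasp; the last joint's range is limited). The gripper opens to 85 mm and grips with 20 to 120 N. Pads are 22 mm wide; open, the fingers measure 114 mm over their backs; the gripper's body (76 mm by 85 mm) begins 54 mm behind the grasp point. The pads swing forward as they close: fully open they stand 13 mm farther back than shut.
Start: joints at [62.08, 17.578, 86.31, -0, 76.112, -4.211], TCP at [0.231, 0.526, 0.222] pointing down, gripper open.
Joint ranges: [-179.03, 179.03], [-60, 130.46], [8.19, 133.38], [-81.62, 261.62], [5.75, 156.47], [-153.77, 153.77]. Speed limits (degrees/s): [147.25, 147.25, 180, 180, 180, 180].

INTERFACE

Orientations are given as a 3x3 rotation matrix whose columns are the frame's x, y, z axes.
In Python, from bench import ctrl gives the robot as it stands.
- The arm moves only by the tool play_rows, never from a script. Its argument "steps" is text: rows parted by semicolons, each of 7 numbers parted by spaces: the shift along the tool's x, y, z in cm, then the turn, a rotation vector about the tool's x, y, z in degrees, then the opening, from -1 (shut) to 1 (fully open). A call has 1 to 20 rows; each row shifts and turns the pose as measured when the row begins, along the tool's axes as they then stand; what a row does not reach is not made up. A row lasts 1/8 s, in which the tool goes at most 62.5 mm and 10.7 degrees, less where a joint would pass 70% of its speed; a pose out of reach is approached as far as the arm can. A call is refused whole if a number of a shift passes 6.25 or a number of a turn 10.7, either way. A call with a gripper value outside its range is refused whole. The fingers move at their own pace and stop on an object; the grip force is fixed at half the most. Time passes only in rows, so rows that do not move let the fingers close. It gives the time, the measured TCP pose, the force and the opening at its end, in the units of the state.
- ctrl.get_state(): the state, without advancing time (a new reading comes with each control period).
- ctrl.read_camera(name): name is "side" or "top" or "wrist"; returns a dict with "color" (480x640x3 uint8, red, green, blue), "z_map" (480x640 float32, m along the optical axis (not along the pixel's ray), 0 where there is no reading), "camera_matrix" (3x3 intrinsics, pixels), "position" and "rotation" of the camera in the world. Camera axes: x right, y up, looking along -z (the intrinsics and any distortion apply to the point x, -y, -z); pixel columns grow to the right and rows downward; lengths in m; the calibration is good to about 2 mm. A picture is of the moment at which its call begins.
- ctrl.hand_in(): hands the job in, once; it reports no verdict.
The state is a dict: "t": time; "joint_positions": joint angles; "joint_vel": joint speeds; "tau": joint torques, N m; "tool_pos": TCP position; "eef_rot": TCP orientation; "wrist_force": force on the tool from outside, world axes, zero at the start; "wrist_torque": the same for the moment, N m; "opening": opening from 0.0 (shut) to 1.0 (fully open).
Only numpy, scipy, OpenCV 4.12 (cv2) and the standard library are available. Lean on these libraries where they do the work, as an engineer would, in place of code of your own. Each camera call takes 0.05 s, during which the arm holds its last target. There are 200 camera calls.

TASK

Pack the grey case: put the steel hot-air nozzle, the little flux jar and the side cutters in it, then shut its lid fully. The jar is glass: set it down standing upright, do not drop it. Leave everything else on the bench where it is.

Things in the scene. Friction and masses are not known exactly. Their poses are not given: they have to be found in the camera images.
- case: grey open-topped plastic case fixed to the bench, on the robot's right. Outside 150 mm (its x) by 220 mm (its y) by 62 mm high, walls and floor 5 mm, so 140 x 210 x 57 mm inside. Origin: centre of its underside; z up. The lid is hinged along its +x rim, the long side away from the middle of the bench.
- lid (a joint): angle of the case's lid: 0 = shut flat on the rim, about 1.6 to 1.85 (a little past upright) at the start; a stiff hinge keeps it where it is left. The lid is a grey panel 8 mm thick covering the whole case (150 mm from hinge to free edge, 220 mm wide).
- lid_hinge (a point): middle of the lid's hinge line, on the case's +x rim; the hinge line runs along the case's y
- lid_handle (a point): tip of the black knob that stands up 35 mm from the lid's outer face, on its middle line, 120 mm from the hinge line (30 mm from the free edge)
- nozzle: steel hot-air nozzle standing on its collar: collar 30 mm across and 19 mm tall, then a cone to a tube 12 mm across; 48 mm tall in all. Origin: centre of its underside; z up
- jar: small round amber glass jar with a black screw cap, 46 mm across, 42 mm tall, standing. Origin: centre of its underside; z up through the cap
- cutters: side cutters with steel head and two black handles, lying flat, 135 mm long, 54 mm across the handles. Origin: underside of the pivot, where the head is 22 mm wide (its y), 30 mm long and 12 mm thick, the place to grip; x points to the jaws, whose tip is 48 mm ahead; the handle ends are 87 mm behind
- spool: solder spool: aluminium reel 54 mm across its flanges, 46 mm tall, standing on end; a bystander, origin on its underside at the centre
- screwdriver: small screwdriver, 110 mm long, lying flat, near the robot; a bystander, origin on its underside at the centre
- tip_cleaner: tip cleaner: black round pot 62 mm across with brass wool on top, 49 mm tall; a bystander, origin on its underside at the centre
- bottle: clear plastic bottle with white cap, 48 mm across, 115 mm tall; a bystander, origin on its underside at the centre
- tweezers: dark steel tweezers, 132 mm long, lying flat; a bystander, origin on its underside at the centre
Mind the look-alikes: they are no part of the job. Leave any purple look-alike of the jar alone.

How it is judged:
By the outcome, as a careful person would: the job done as asked, in the order asked, and still so for the second after the job is handed in, with the robot touching nothing.
It also fails if it takes over 69 s, if anything falls off the work surface, if the arm or the gripper's body presses on something with over 40 N, if the wrist force passes 120 N, or if a joint passes its speed limit or range.

## Working session

There is one attempt and no reset: what is moved stays moved. The work goes in short steps, Python scripts to look and compute and a tool call to move; the robot and the scene stay as the last step left them, time stands still between calls to the robot, and variables do not carry over. Pictures are saved under pics/ and viewed, about 8 in all and at most 12, crops included, and the job is handed in when it is done.

Besides the shell and the picture viewer there is one more tool, called after "Emit:" by a JSON object that holds its "name" and its "arguments", one argument or row to a line. play_rows: Moves the arm, as the interface text tells. Its arguments: {"type":"object","properties":{"steps":{"type":"string"}},"required":["steps"]}

```bash
mkdir -p pics
cat > h.py <<'E'
import numpy as np, cv2
from bench import ctrl
def snap(n,fn=None):
    c=ctrl.read_camera(n)
    if fn: cv2.imwrite('pics/'+fn,c['color'][:,:,::-1])
    return c
def cloud(c):
    K=np.array(c['camera_matrix']);z=c['z_map'];v,u=np.mgrid[:480,:640]
    p=np.stack([(u-K[0,2])/K[0,0]*z,-(v-K[1,2])/K[1,1]*z,-z],-1)
    return p@np.array(c['rotation']).T+np.array(c['position'])
E
python3 - <<'E'
from h import *
a=snap('top','top.png');b=snap('side','side.png')
np.savez('s.npz',top=cloud(a),side=cloud(b))
for c in(a,b):print(c['camera_matrix'],c['position'],c['rotation'],[k for k in c])
s=ctrl.get_state();print(s)
E
```

```text
[[569.49199573   0.         312.4886023 ]
 [  0.         569.49199573 247.13066721]
 [  0.           0.           1.        ]] [0.44828431 0.02456841 1.06350156] [[ 0.02577518  0.98948824 -0.14229782]
 [-0.99910028  0.03029384  0.02968004]
 [ 0.0336788   0.14140478  0.98937881]] ['color', 'z_map', 'camera_matrix', 'position', 'rotation']
[[480.3428715    0.         325.54567588]
 [  0.         480.3428715  239.03461716]
 [  0.           0.           1.        ]] [0.29663    0.50594761 0.63516374] [[-0.85276648  0.37721625 -0.36124401]
 [-0.52189674 -0.58851243  0.61747624]
 [ 0.02032548  0.71509511  0.69873161]] ['color', 'z_map', 'camera_matrix', 'position', 'rotation']
{'t': 0.1, 'joint_positions': array([ 6.20800595e+01,  1.76182511e+01,  8.63745786e+01,  1.15754279e-03,
        7.61136343e+01, -4.20863934e+00]), 'joint_vel': array([ 0.05420163, -0.08846993, -0.24066479, -0.02935439, -0.07022531,
        0.0256077 ]), 'tau': array([ 8.24894796e-04, -4.58531642e+01, -2.52608675e+01,  1.09275447e-04,
        5.69371594e-03,  1.98778508e-05]), 'tool_pos': array([0.23091406, 0.52589514, 0.22138245]), 'eef_rot': array([[-8.87383960e-04, -9.15581268e-01,  4.02132011e-01],
       [-1.63268136e-03,  4.02132960e-01,  9.15579826e-01],
       [-9.99998273e-01,  1.55917414e-04, -1.85169881e-03]]), 'wrist_force': array([-0.77565787, -0.25160518,  0.5383996 ]), 'wrist_torque': array([-0.04178514, -0.00089987,  0.02931753]), 'opening': 1.0005005771975113}
```

View pics/top.png

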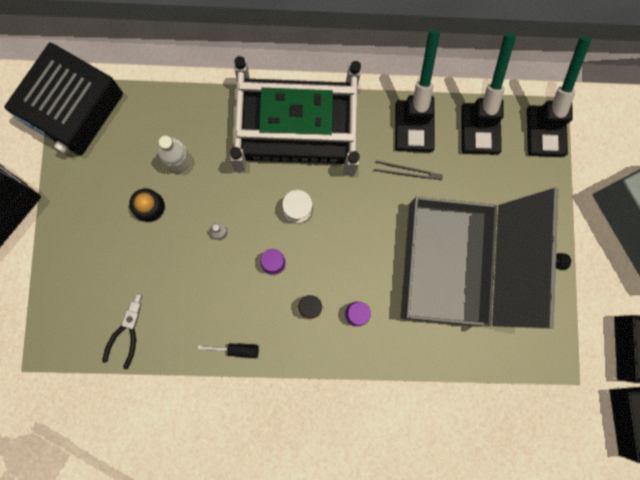

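View pics/side.png

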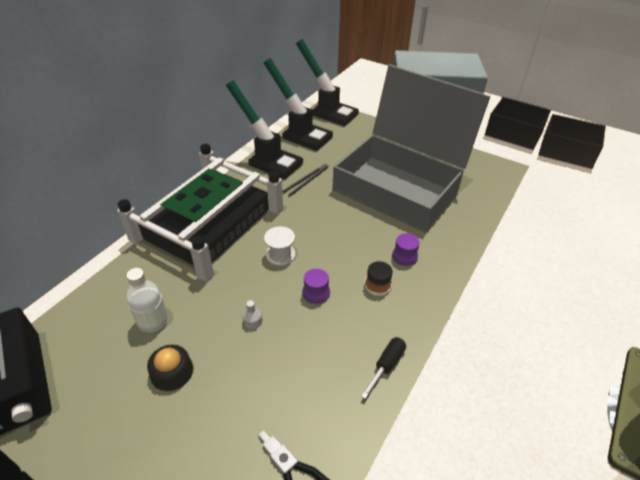

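Top view: jar at (310,307), nozzle (217,231), cutters with pivot at (129,320), case around (450,262) with its lid toward the right. The purple look-alikes are at (272,261) and (358,313).

```bash
python3 - <<'E'
from h import *
T=np.load('s.npz')['top'];im=cv2.imread('pics/top.png')
np.set_printoptions(precision=4,suppress=True)
def reg(u0,u1,v0,v1,zl,zh):
    p=T[v0:v1,u0:u1].reshape(-1,3);return p[(p[:,2]>zl)&(p[:,2]<zh)]
print('bench z',np.median(reg(150,190,250,290,-1,1)[:,2]))
for n,r in dict(jar=(290,330,285,330,.033,.06),noz=(200,235,215,248,.008,.06),nozlow=(200,235,215,248,.008,.022),noztop=(200,235,215,248,.04,.06),pur1=(250,295,240,285,.033,.06),pur2=(338,380,293,335,.033,.06),spool=(275,320,185,230,.036,.06)).items():
    p=reg(*r);print(n,len(p),p.min(0),p.max(0),(p.min(0)+p.max(0))/2,p.mean(0))
# cutters
p=reg(95,155,285,375,.003,.03);print('cut',len(p),p.max(0),p.min(0))
hsv=cv2.cvtColor(im,cv2.COLOR_BGR2HSV)[285:375,95:155];b=im[285:375,95:155].astype(int)
t=T[285:375,95:155]
st=(hsv[...,1]<40)&(hsv[...,2]>110);q=t[st];print('steel',len(q),q.mean(0),q.min(0),q.max(0))
m,ev=cv2.PCACompute(q[:,:2].astype(np.float32),None);pr=(q[:,:2]-m)@ev.T;print(m,ev,pr.min(0),pr.max(0),np.median(q[:,2]))
bl=(hsv[...,2]<60);q=t[bl];print('black',len(q),q.min(0),q.max(0)); q2=q[np.argsort(q[:,0])]
# case rim
p=reg(400,500,190,335,.056,.068);print('rim',len(p));r=cv2.minAreaRect(p[:,:2].astype(np.float32));print(r,cv2.boxPoints(r))
p=reg(420,480,215,310,-.01,.02);print('floor',np.median(p,axis=0))
p=reg(490,590,185,335,.075,.4);print('lid',p.min(0),p.max(0))
u,s,vt=np.linalg.svd(p-p.mean(0),full_matrices=False);print(vt[2],s)
E
python3 -c "
import cv2;i=cv2.imread('pics/top.png')[280:380,85:165];cv2.imwrite('pics/cut.png',cv2.resize(i,None,fx=6,fy=6))"
```

```text
bench z 0.0013787942236842543
jar 421 [ 0.4677 -0.0243  0.0348] [0.5087 0.0154 0.048 ] [ 0.4882 -0.0045  0.0414] [ 0.4884 -0.0044  0.0426]
noz 219 [0.6097 0.1446 0.008 ] [0.6384 0.1837 0.0517] [0.6241 0.1641 0.0299] [0.6224 0.1679 0.0275]
nozlow 64 [0.6097 0.1446 0.008 ] [0.6384 0.1837 0.022 ] [0.6241 0.1641 0.015 ] [0.6211 0.166  0.0176]
noztop 37 [0.6189 0.164  0.0413] [0.6294 0.1743 0.0517] [0.6241 0.1691 0.0465] [0.6239 0.1691 0.0479]
pur1 415 [0.5497 0.0464 0.0332] [0.5899 0.0864 0.0472] [0.5698 0.0664 0.0402] [0.5691 0.0664 0.0423]
pur2 424 [ 0.4591 -0.1123  0.0337] [ 0.4986 -0.0716  0.0476] [ 0.4789 -0.092   0.0406] [ 0.4784 -0.092   0.0425]
spool 663 [ 0.6466 -0.0014  0.04  ] [0.6999 0.0501 0.0516] [0.6732 0.0243 0.0458] [0.6725 0.0245 0.0466]
cut 1811 [0.5209 0.3909 0.0187] [0.3586 0.2731 0.003 ]
steel 313 [0.4686 0.3171 0.0149] [0.4416 0.0246 0.0054] [0.5018 0.3345 1.0635]
[[0.4686 0.3171]] [[-0.4172  0.9088]
 [ 0.9088  0.4172]] [-0.2574 -0.1405] [0.025  0.0287] 0.01159520893285193
black 348 [0.3703 0.0246 0.0046] [0.4483 0.3646 1.0635]
rim 1477
((0.5764665007591248, -0.25755947828292847), (0.1543295532464981, 0.22074492275714874), 85.96907806396484) [[ 0.4609 -0.3268]
 [ 0.6811 -0.3423]
 [ 0.692  -0.1883]
 [ 0.4718 -0.1728]]
floor [ 0.58   -0.2664  0.0058]
lid [ 0.4589 -0.4131  0.075 ] [ 0.6794 -0.3254  0.2117]
[-0.0683 -0.9548 -0.2892] [5.4999 3.6588 0.577 ]
```

View pics/cut.png

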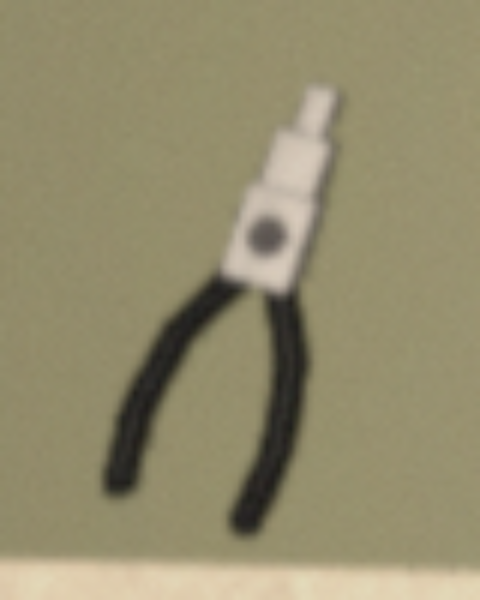

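The crop shows the cutters' pivot at full-image pixel (129.3,319.2) and the jaw tip at about (138.3,295). The steel is light and the handles black.

```bash
cat >> h.py <<'E'
from scipy.spatial.transform import Rotation as Ro
np.set_printoptions(precision=4,suppress=True)
def ray(c,u,v,z):
    K=np.array(c['camera_matrix']);d=np.array(c['rotation'])@[(u-K[0,2])/K[0,0],-(v-K[1,2])/K[1,1],-1]
    p=np.array(c['position']);return p+d*(z-p[2])/d[2]
CC=np.array([.5765,-.2576]);CX=np.array([-.0705,-.9975]);CY=np.array([.9975,-.0705])
def case(x,y): return CC+CX*x+CY*y
def need(p,yaw):
    """tool pointing down, tool z at yaw (deg, mod 180): shift in tool axes now, and after the turn; turn"""
    s=ctrl.get_state();R=s['eef_rot'];best=None
    for a in(yaw,yaw+180):
        z=np.array([np.cos(np.radians(a)),np.sin(np.radians(a)),0]);x=np.array([0,0,-1.])
        Rt=np.stack([x,np.cross(z,x),z],1);w=np.degrees(Ro.from_matrix(R.T@Rt).as_rotvec())
        if best is None or np.linalg.norm(w)<np.linalg.norm(best[0]):best=(w,Rt)
    d=(np.array(p)-s['tool_pos'])*100
    print('t %.2f'%s['t'],'pos',s['tool_pos'],'open %.3f'%s['opening'],'F',s['wrist_force'],'j',s['joint_positions'].round(1))
    print(' shift cm now',R.T@d,'| after turn',best[1].T@d,'| turn',best[0])
E
python3 - <<'E'
from h import *
c=snap('top')
a=ray(c,129.3,319.2,.012);b=ray(c,138.3,295,.01);print('pivot',a,'tip',b,np.linalg.norm(b-a),np.degrees(np.arctan2(b[1]-a[1],b[0]-a[0])))
need([.6235,.1685,.15],-4)
print(case(-38,50) if 0 else (case(-.038,.05),case(-.038,-.052),case(.025,.02)))
E
```

```text
pivot [0.4574 0.3219 0.012 ] tip [0.5017 0.3093 0.01  ] 0.04609468849963792 -15.894065120122052
t 0.15 pos [0.231  0.526  0.2215] open 0.998 F [-0.1057  0.1862  0.2498] j [62.1 17.6 86.4  0.  76.1 -4.2]
 shift cm now [  7.1698 -50.3153 -16.9378] | after turn [  7.1493 -32.9237  41.6514] | turn [70.2918 -0.0828  0.0492]
(array([ 0.6291, -0.2232]), array([ 0.5273, -0.216 ]), array([ 0.5947, -0.2839]))
```

Emit:
{"name": "play_rows", "arguments": {
  "steps": "0 -5 -1.7 0 0 0 1;0 -5 -1.7 0 0 0 1;0 -5 -1.7 0 0 0 1;0 -5 -1.7 0 0 0 1;0 -5 -1.7 0 0 0 1;0 -5 -1.7 0 0 0 1;0 -5 -1.7 0 0 0 1;0 -5 -1.7 0 0 0 1;0 -5 -1.7 0 0 0 1;0 -5 -1.7 0 0 0 1;0 0 0 10 0 0 1;0 0 0 10 0 0 1;0 0 0 10 0 0 1;0 0 0 10 0 0 1;0 0 0 10 0 0 1;0 0 0 10 0 0 1;0 0 0 10 0 0 1"
}}

```text
t: 2.28
tool_pos: [0.6315, 0.1569, 0.2128]
eef_rot: [[-0.011, 0.104, 0.995], [-0.004, 0.995, -0.104], [-1.0, -0.005, -0.011]]
wrist_force: [-0.2, 0.4, -0.5]
opening: 1.001
```

Run:
```python
from h import *
need([.6235,.1685,.15],-4)
c=snap('wrist','w1.png');P=cloud(c);print(c['position'])
for lo,hi in((.004,.022),(.04,.06)):
    m=(P[...,2]>lo)&(P[...,2]<hi)&(abs(P[...,0]-.6235)<.04)&(abs(P[...,1]-.1685)<.04)&(c['z_map']>.05)
    q=P[m];print(len(q), q.min(0),q.max(0),q.mean(0)) if len(q) else print(0)
```

```text
t 2.27 pos [0.6315 0.1569 0.2128] open 1.001 F [-0.2354  0.391  -0.5322] j [10.3 24.3 76.9 -0.1 79.5 16.3]
 shift cm now [ 6.2876  1.0999 -0.8446] | after turn [ 6.2831  1.1006 -0.877 ] | turn [-1.9509 -0.6367  0.2602]
[0.6425 0.2383 0.3629]
285 [0.6125 0.1542 0.0042] [0.6416 0.183  0.0219] [0.6277 0.1726 0.018 ]
132 [0.621  0.163  0.0402] [0.6325 0.1743 0.0482] [0.6272 0.169  0.0462]
```

View pics/w1.png

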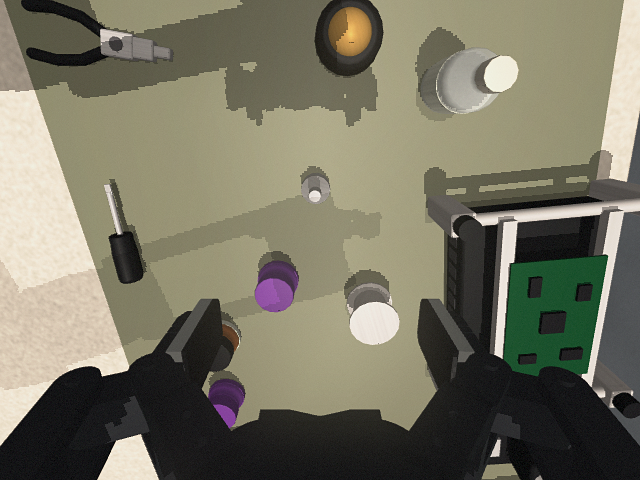

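Wrist view: nozzle at (314,190) and the jar at (228,340) behind the left finger. The wrist camera puts the nozzle at (0.627, 0.169), close to the top-camera fix.

Emit:
{"name": "play_rows", "arguments": {
  "steps": "3 1.2 -0.5 -2 -0.6 0.3 1;6 0 0 0 0 0 1;6 0 0 0 0 0 1;0 0 0 0 0 0 1"
}}

```text
t: 2.82
tool_pos: [0.6291, 0.17, 0.0607]
eef_rot: [[0.003, 0.063, 0.998], [0.002, 0.998, -0.063], [-1.0, 0.002, 0.003]]
wrist_force: [-0.4, -0.3, -0.5]
opening: 1.001
```

Run:
```python
from h import *
need([.6265,.169,.028],-4)
```

```text
t 2.83 pos [0.6291 0.17   0.0607] open 1.001 F [-0.3579 -0.3482 -0.5291] j [11.4 31.8 87.8  0.1 60.2 15. ]
 shift cm now [ 3.264  -0.1235 -0.2641] | after turn [ 3.2651 -0.1196 -0.2529] | turn [ 0.3766  0.1831 -0.0986]
```

Emit:
{"name": "play_rows", "arguments": {
  "steps": "1.6 -0.1 -0.2 0 0 0 1;1.5 0 0 0 0 0 1;0 0 0 0 0 0 -1;0 0 0 0 0 0 -1;0 0 0 0 0 0 -1;0 0 0 0 0 0 -1;0 0 0 0 0 0 -1;0 0 0 0 0 0 -1"
}}

```text
t: 3.82
tool_pos: [0.6336, 0.1703, 0.0364]
eef_rot: [[0.018, 0.061, 0.998], [0.004, 0.998, -0.061], [-1.0, 0.005, 0.017]]
wrist_force: [-0.5, 0.6, -0.8]
opening: 0.07
```

Run:
```python
from h import *
need([.6265,.169,.028],-4)
c=snap('wrist');s=snap('side')
cv2.imwrite('pics/w2.png',np.hstack([cv2.resize(c['color'],(400,300)),cv2.resize(s['color'][220:400,160:400],(400,300))])[:,:,::-1])
```

```text
t 3.83 pos [0.6336 0.1703 0.0364] open 0.070 F [-0.4832  0.5678 -0.8434] j [11.3 33.3 89.2  0.1 56.5 14.8]
 shift cm now [ 0.8311 -0.1815 -0.711 ] | after turn [ 0.8442 -0.1832 -0.695 ] | turn [ 0.508   0.9874 -0.3138]
```

View pics/w2.png

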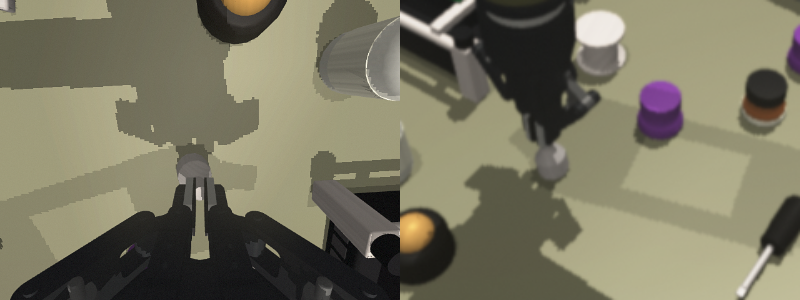

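The collar was gripped too high, so the nozzle squirted out and looks tipped over at (192,165) in the left half. I'll open, back up and re-measure.

Emit:
{"name": "play_rows", "arguments": {
  "steps": "0 0 0 0 0 0 0;0 0 0 0 0 0 0.6;-3 0 0 0 0 0 1;-6 -3 0 0 0 0 1;-6 -3 0 0 0 0 1;0 0 0 0.5 1 -0.3 1"
}}

```text
t: 4.68
tool_pos: [0.6274, 0.1111, 0.1839]
eef_rot: [[-0.003, 0.069, 0.998], [-0.001, 0.998, -0.069], [-1.0, -0.001, -0.003]]
wrist_force: [-0.7, 0.5, 0.1]
opening: 0.999
```

Run:
```python
from h import *
need([.6265,.169,.028],-4)
c=snap('wrist','w3.png');P=cloud(c);np.save('w3.npy',P)
m=(P[...,2]>.005)&(P[...,2]<.055)&(abs(P[...,0]-.6265)<.06)&(abs(P[...,1]-.18)<.06)&(c['z_map']>.05)
n,l,st,ce=cv2.connectedComponentsWithStats(m.astype(np.uint8))
for i in range(1,n):
    if st[i,4]>40:
        q=P[l==i];print(st[i],q.min(0),q.max(0),q.mean(0),cv2.minAreaRect(q[:,:2].astype(np.float32)))
v,u=np.argwhere(m).mean(0).astype(int);u=np.clip(u,60,580);v=np.clip(v,60,420)
cv2.imwrite('pics/w3.png',cv2.resize(c['color'][v-60:v+60,u-60:u+60,::-1],(480,480)));print(u,v)
```

```text
t 4.67 pos [0.6274 0.1111 0.1839] open 0.999 F [-0.651   0.4985  0.1198] j [ 6.3 24.2 81.4 -0.  74.5 10.2]
 shift cm now [15.5811  5.7897 -0.4393] | after turn [15.5874  5.7685 -0.492 ] | turn [ 0.0656 -0.1694  0.0762]
[298 129  33  34 878] [0.6125 0.1539 0.0088] [0.6414 0.183  0.049 ] [0.6274 0.1695 0.0275] ((0.6268904805183411, 0.16844284534454346), (0.028833361342549324, 0.02870631031692028), 86.67626190185547)
314 145
```

View pics/w3.png

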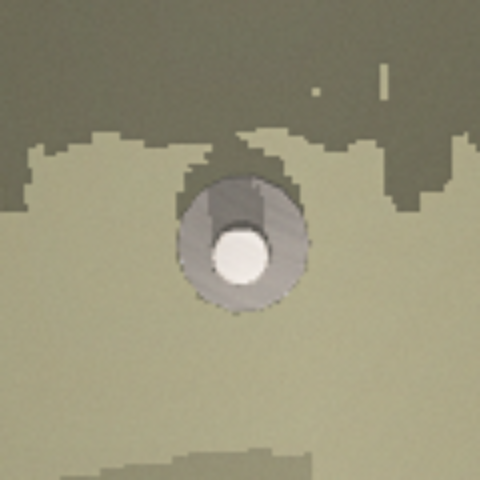

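The nozzle still stands upright at (0.627, 0.169), with its tube top at (240,255) in the crop. I'll pre-close the fingers and measure where their tips are before going lower.

Emit:
{"name": "play_rows", "arguments": {
  "steps": "4 3 0 0 0 0 0.1;4 2.8 -0.1 0 0 0 0.1;0 0 0 0 0 0 0.1;0 0 0 0 0 0 0.1"
}}

```text
t: 5.22
tool_pos: [0.6267, 0.1714, 0.0951]
eef_rot: [[-0.013, 0.068, 0.998], [-0.002, 0.998, -0.068], [-1.0, -0.003, -0.013]]
wrist_force: [0.6, 0.1, 0.2]
opening: 0.553
```

Run:
```python
from h import *
need([.627,.169,.028],-4)
s=ctrl.get_state();c=snap('wrist');P=cloud(c);Q=(P-s['tool_pos'])@s['eef_rot'];z=c['z_map']
m=(z>.05)&(Q[...,0]>-.01)&(Q[...,0]<.04)&(abs(Q[...,2])<.07)&(abs(Q[...,1])<.03)
for sg in(1,-1):
    q=Q[m&(Q[...,2]*sg>0)];print(len(q),np.percentile(q,[1,50,99],axis=0) if len(q) else '')
```

```text
t 5.22 pos [0.6267 0.1714 0.0951] open 0.553 F [0.5504 0.0704 0.1682] j [11.6 30.  85.3  0.  65.5 15.5]
 shift cm now [ 6.7141 -0.2123  0.129 ] | after turn [ 6.7146 -0.2331  0.0419] | turn [ 0.0786 -0.746   0.1784]
2 [[-0.01    0.0021  0.0247]
 [-0.0095  0.0036  0.0247]
 [-0.0091  0.0051  0.0247]]
1 [[-0.0098  0.0045 -0.0227]
 [-0.0098  0.0045 -0.0227]
 [-0.0098  0.0045 -0.0227]]
```

Run:
```python
from h import *
s=ctrl.get_state();c=snap('wrist');P=cloud(c);Q=(P-s['tool_pos'])@s['eef_rot'];z=c['z_map'];K=c['camera_matrix'];im=c['color']
g=im.max(-1)<75
m=g&(Q[...,0]<.03)&(abs(Q[...,2])<.06)
vs=np.where(m.sum(1)>3)[0];print(vs.min(),vs.max())
for v in range(vs.min(),480,12):
    us=np.where(m[v])[0]
    if len(us): print(v,us[[0,len(us)//2,-1]],Q[v,us[0]],Q[v,us[-1]],z[v,us[0]],im[v,us[0]])
for x in(0,.006,.012,.018,.025):
  for y in(-.011,.011):
    for zz in(-.024,.024):
      w=s['tool_pos']+s['eef_rot']@[x,y,zz];d=np.array(c['rotation']).T@(w-c['position']);print(x,y,zz,(K[0,0]*d[0]/-d[2]+K[0,2]).round(),(K[1,1]*d[1]/d[2]+K[1,2]).round(),(-d[2]).round(3))
cv2.imwrite('pics/w4.png',im[:,:,::-1])
```

```text
287 479
287 [263 373 376] [-0.0132  0.0099 -0.0242] [-0.0152  0.011   0.0257] 0.1528519 [52 50 42]
299 [238 268 401] [-0.017   0.006  -0.0347] [-0.018   0.0066  0.0364] 0.15046325 [50 48 41]
311 [230 371 410] [-0.0274  0.0064 -0.0356] [-0.0276  0.0065  0.0379] 0.14047845 [45 45 39]
323 [224 370 416] [-0.0365  0.0066 -0.0357] [-0.0366  0.0067  0.0379] 0.13182563 [38 38 34]
335 [ 68 267 425] [-0.1505  0.0813  0.0008] [-0.0511  0.0115  0.0367] 0.0 [14 15 17]
347 [152 376 487] [-0.0574  0.0114 -0.0528] [-0.058   0.0119  0.0544] 0.11039406 [33 35 30]
359 [136 378 626] [-0.0632  0.0114 -0.0551] [-0.1505  0.0813  0.0008] 0.10497757 [29 28 28]
371 [122 381 517] [-0.0688  0.0117 -0.0562] [-0.0689  0.0118  0.0581] 0.09954525 [34 36 31]
383 [108 386 531] [-0.0735  0.0117 -0.0576] [-0.0734  0.0116  0.0595] 0.09507436 [63 60 52]
395 [ 95 254 541] [-0.0779  0.0117 -0.0585] [-0.0781  0.012   0.0594] 0.09094036 [23 25 22]
407 [ 81 255 552] [-0.0827  0.0126 -0.0588] [-0.083   0.0128  0.059 ] 0.08609028 [25 23 24]
419 [ 70 316 560] [-0.0853  0.0115 -0.06  ] [-0.085   0.0112  0.06  ] 0.083932325 [18 15
[... 489 characters left out ...]
12.0 0.172
0 -0.011 0.024 366.0 312.0 0.172
0 0.011 -0.024 267.0 272.0 0.165
0 0.011 0.024 367.0 272.0 0.165
0.006 -0.011 -0.024 271.0 306.0 0.178
0.006 -0.011 0.024 364.0 306.0 0.178
0.006 0.011 -0.024 269.0 267.0 0.171
0.006 0.011 0.024 366.0 267.0 0.171
0.012 -0.011 -0.024 273.0 300.0 0.183
0.012 -0.011 0.024 363.0 300.0 0.183
0.012 0.011 -0.024 271.0 262.0 0.176
0.012 0.011 0.024 364.0 262.0 0.176
0.018 -0.011 -0.024 274.0 295.0 0.189
0.018 -0.011 0.024 361.0 295.0 0.189
0.018 0.011 -0.024 272.0 258.0 0.182
0.018 0.011 0.024 363.0 258.0 0.182
0.025 -0.011 -0.024 276.0 289.0 0.196
0.025 -0.011 0.024 360.0 289.0 0.196
0.025 0.011 -0.024 274.0 253.0 0.189
0.025 0.011 0.024 361.0 253.0 0.189
```

View pics/w4.png

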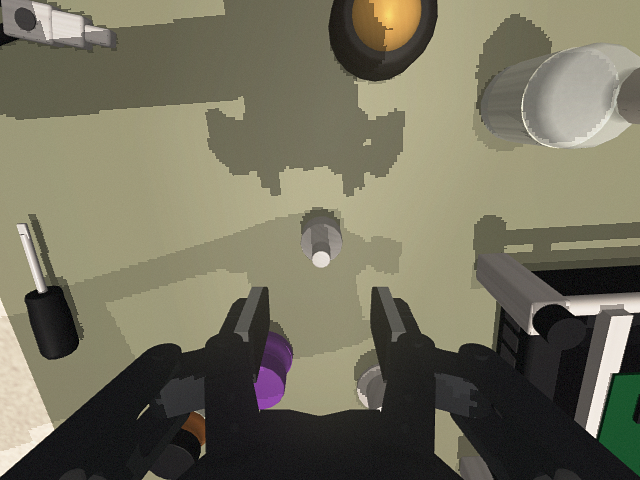

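The wrist view shows the finger ends at (263,287) and (376,287). By depth and ray they lie about 13 mm behind the reported TCP, not ahead of it. That explains the first grasp closing only on the top of the tube. I'll go down in steps, checking tip height with the camera and watching the force.

Emit:
{"name": "play_rows", "arguments": {
  "steps": "4 -0.2 0.05 0 -0.7 0.2 0.1;2.5 0 0 0 0 0 0.1;0 0 0 0 0 0 0.1"
}}

```text
t: 5.7
tool_pos: [0.631, 0.1674, 0.0343]
eef_rot: [[0.01, 0.072, 0.997], [0.002, 0.997, -0.072], [-1.0, 0.003, 0.009]]
wrist_force: [-0.6, -0.4, 0.6]
opening: 0.552
```

```bash
cat >> h.py <<'E'
def tips():
    s=ctrl.get_state();c=snap('wrist');P=cloud(c);Q=(P-s['tool_pos'])@s['eef_rot'];z=c['z_map']
    m=(z>.05)&(c['color'].max(-1)<75)&(abs(abs(Q[...,1])-.011)<.004)&(abs(Q[...,2])<.06)&(Q[...,0]>-.05)&(P[...,2]>.004)&(c['color'].ptp(-1)<20 if hasattr(c['color'],'ptp') else np.ptp(c['color'],axis=-1)<20)
    for sg in(1,-1):
        k=m&(Q[...,2]*sg>0)
        if k.any():
            i=np.argsort(Q[...,0][k])[-15];print('tip',sg,'tool',Q[k][i],'world',P[k][i],'n',k.sum())
    return c,P
E
python3 - <<'E'
from h import *
need([.627,.169,.0],-4)
c,P=tips()
m=(P[...,2]>.004)&(P[...,2]<.06)&(abs(P[...,0]-.627)<.018)&(abs(P[...,1]-.1685)<.025)&(c['z_map']>.05)&(c['color'].max(-1)>75)
q=P[m];print(q.min(0),q.max(0))
E
```

```text
t 5.70 pos [0.631  0.1674 0.0343] open 0.552 F [-0.5786 -0.3835  0.6254] j [11.1 33.4 89.3  0.  56.7 15.2]
 shift cm now [ 3.4234  0.125  -0.441 ] | after turn [ 3.427   0.1352 -0.4088] | turn [-0.1021  0.5357 -0.1575]
tip 1 tool [-0.0152 -0.0078  0.0244] world [0.6546 0.1578 0.0497] n 647
tip -1 tool [-0.0139 -0.0082 -0.0227] world [0.6076 0.1608 0.0479] n 657
[0.6091 0.1554 0.004 ] [0.642  0.1835 0.0486]
```

Emit:
{"name": "play_rows", "arguments": {
  "steps": "2 0.1 -0.4 0 0.5 -0.2 0.1;1.7 0 0 0 0 0 0.1;0 0 0 0 0 0 0.1"
}}

```text
t: 6.12
tool_pos: [0.6304, 0.1689, -0.0007]
eef_rot: [[0.007, 0.072, 0.997], [0.0, 0.997, -0.072], [-1.0, 0.001, 0.007]]
wrist_force: [0.1, 0.0, 0.8]
opening: 0.552
```

Run:
```python
from h import *
need([.627,.169,-.004],-4)
tips()
```

```text
t 6.12 pos [ 0.6304  0.1689 -0.0007] open 0.552 F [0.089  0.0273 0.8058] j [11.3 35.9 90.7 -0.1 53.  15.5]
 shift cm now [ 0.3252 -0.0153 -0.3416] | after turn [ 0.3277 -0.0142 -0.3393] | turn [-0.1361  0.4159 -0.0515]
tip 1 tool [-0.0143 -0.0079  0.0245] world [0.6542 0.1593 0.0138] n 642
tip -1 tool [-0.0142  0.0104 -0.024 ] world [0.6071 0.181  0.0133] n 643
```

Emit:
{"name": "play_rows", "arguments": {
  "steps": "0.4 0 -0.35 0 0.4 0 0.1;0 0 0 0 0 0 -1;0 0 0 0 0 0 -1;0 0 0 0 0 0 -1;0 0 0 0 0 0 -1"
}}

```text
t: 6.8
tool_pos: [0.6282, 0.1697, -0.0032]
eef_rot: [[0.003, 0.072, 0.997], [0.002, 0.997, -0.072], [-1.0, 0.002, 0.003]]
wrist_force: [0.1, -0.3, -0.6]
opening: 0.318
```

Run:
```python
from h import *
need([.627,.169,.2],-4)
```

```text
t 6.80 pos [ 0.6282  0.1697 -0.0032] open 0.318 F [ 0.1335 -0.2943 -0.5606] j [11.4 36.1 90.9  0.1 52.9 15.4]
 shift cm now [-20.3233  -0.0368  -0.0497] | after turn [-20.3229  -0.074   -0.1114] | turn [-0.1217  0.1735 -0.1054]
```

Emit:
{"name": "play_rows", "arguments": {
  "steps": "-5.5 0 0 0 0 0 -1;-5.5 0 0 0 0 0 -1;-5.5 -1 0 0 0 0 -1;0 -5 0.4 0 0 0 -1;0 -5 0.4 0 0 0 -1;0 -5 0.4 0 0 0 -1;0 -5 0.4 0 0 0 -1;0 -5 0.4 0 0 0 -1;0 -5 0.4 0 0 0 -1;0 -5 0.4 0 0 0 -1;0 -3 0 0 0 0 -1;0 0 0 0 0 0 -1"
}}

```text
t: 8.3
tool_pos: [0.6295, -0.2332, 0.1667]
eef_rot: [[0.007, 0.069, 0.998], [0.0, 0.998, -0.069], [-1.0, 0.001, 0.007]]
wrist_force: [-0.3, 0.9, -1.2]
opening: 0.318
```

Run:
```python
from h import *
p=case(-.038,.05);need([*p,.003],-4)
```

```text
t 8.30 pos [ 0.6295 -0.2332  0.1667] open 0.318 F [-0.3003  0.9265 -1.1959] j [-24.   27.3  78.6   0.2  73.7 -20.1]
 shift cm now [16.3737  0.9817 -0.2287] | after turn [16.3743  0.9908 -0.1141] | turn [ 0.0337  0.4033 -0.0321]
```

Emit:
{"name": "play_rows", "arguments": {
  "steps": "3 1 -0.15 0 0.4 0 -1;5 0 0 0 0 0 -1;5 0 0 0 0 0 -1;1.5 0 0 0 0 0 -1;0 0 0 0 0 0 -1"
}}

```text
t: 8.93
tool_pos: [0.6316, -0.2192, 0.0211]
eef_rot: [[0.005, 0.068, 0.998], [0.001, 0.998, -0.068], [-1.0, 0.002, 0.005]]
wrist_force: [-1.3, -0.2, -0.0]
opening: 0.321
```

Run:
```python
from h import *
p=case(-.038,.05);need([*p,.003],-4)
c=snap('top','t2.png');T=cloud(c)
p=T[190:335,400:500].reshape(-1,3);p=p[(p[:,2]>.056)&(p[:,2]<.068)];print(cv2.minAreaRect(p[:,:2].astype(np.float32)))
```

```text
t 8.93 pos [ 0.6316 -0.2192  0.0211] open 0.321 F [-1.2794 -0.1547 -0.027 ] j [-22.9  35.4  87.4   0.2  56.9 -19.1]
 shift cm now [ 1.8063 -0.4249 -0.2326] | after turn [ 1.8081 -0.4224 -0.2229] | turn [ 0.1002  0.283  -0.0942]
((0.5764477252960205, -0.25742632150650024), (0.15431252121925354, 0.22054599225521088), 85.97147369384766)
```

Emit:
{"name": "play_rows", "arguments": {
  "steps": "1.0 -0.3 -0.2 0 0.3 0 -1;0.8 0 0 0 0 0 -1;0 0 0 0 0 0 -1"
}}

```text
t: 9.35
tool_pos: [0.633, -0.2236, 0.0075]
eef_rot: [[0.008, 0.068, 0.998], [-0.002, 0.998, -0.068], [-1.0, -0.001, 0.008]]
wrist_force: [0.1, -0.4, -1.2]
opening: 0.321
```

Emit:
{"name": "play_rows", "arguments": {
  "steps": "0.45 0 0 0 0.2 0 -1;0.2 0 0 0 0 0 -1;0 0 0 0 0 0 0.1;0 0 0 0 0 0 0.1;0 0 0 0 0 0 0.1;-4 0 0 0 0 0 0.1;-6 0 0 0 0 0 0.1;-6 0 0 0 0 0 0.1"
}}

```text
t: 10.35
tool_pos: [0.6285, -0.2222, 0.1586]
eef_rot: [[-0.01, 0.068, 0.998], [0.004, 0.998, -0.068], [-1.0, 0.003, -0.01]]
wrist_force: [0.5, -0.9, -0.7]
opening: 0.549
```

Run:
```python
from h import *
need([.4885,-.0045,.1],-4)
c=snap('wrist');P=cloud(c)
g=(c['z_map']>.05)&(c['color'].max(-1)>60)
m=g&(P[...,2]>.012)&(P[...,2]<.058)&(abs(P[...,0]-.632)<.03)&(abs(P[...,1]+.223)<.03)
q=P[m];print('nozzle',q.min(0),q.max(0)); t=q[q[:,2]>.047];print(t.mean(0))
cv2.imwrite('pics/w5.png',c['color'][:,:,::-1])
```

```text
t 10.35 pos [ 0.6285 -0.2222  0.1586] open 0.549 F [ 0.5308 -0.9231 -0.7269] j [-23.1  27.8  79.   -0.   73.8 -19.2]
 shift cm now [  6.0724  20.7459 -15.3896] | after turn [  5.8573  20.7396 -15.4812] | turn [ 0.0898 -0.5671 -0.1719]
nozzle [ 0.6204 -0.2382  0.0122] [ 0.6619 -0.1935  0.0579]
[ 0.6348 -0.2243  0.0514]
```

Emit:
{"name": "play_rows", "arguments": {
  "steps": "0 5.2 -3.85 0 -0.5 0 1;0 5.2 -3.85 0 0 0 1;0 5.2 -3.85 0 0 0 1;0 5.2 -3.85 0 0 0 1;0 0 0 0 0 0 1;0 0 0 0 0 0 1"
}}

```text
t: 11.15
tool_pos: [0.5031, -0.007, 0.1713]
eef_rot: [[0.041, 0.069, 0.997], [-0.008, 0.998, -0.069], [-0.999, -0.005, 0.041]]
wrist_force: [-0.3, 0.4, -0.2]
opening: 0.998
```

Run:
```python
from h import *
need([.4885,-.0045,.07],-4)
c=snap('wrist');P=cloud(c)
m=(c['z_map']>.05)&(P[...,2]>.034)&(P[...,2]<.05)&(abs(P[...,0]-.4885)<.035)&(abs(P[...,1]+.0045)<.035)
q=P[m];print('jar',q.min(0),q.max(0),(q.min(0)+q.max(0))/2)
tips()
```

```text
t 11.15 pos [ 0.5031 -0.007   0.1713] open 0.998 F [-0.2835  0.369  -0.222 ] j [ -5.4  13.4 100.7  -0.3  63.5  -1.4]
 shift cm now [10.059   0.1983 -1.8876] | after turn [10.1291  0.1467 -1.4713] | turn [0.0274 2.3631 0.2882]
jar [ 0.4706 -0.0266  0.0341] [0.5118 0.0147 0.0429] [ 0.4912 -0.0059  0.0385]
tip 1 tool [0.1305 0.0074 0.0014] world [ 0.5098 -0.0008  0.0407] n 772
tip -1 tool [ 0.1324  0.0147 -0.002 ] world [0.507  0.0067 0.0387] n 1330
```

Emit:
{"name": "play_rows", "arguments": {
  "steps": "5 0.2 -1.6 0 2.4 0.3 1;5 0 0 0 0 0 1;5 0 0 0 0 0 1;0 0 0 0 0 0 1"
}}

```text
t: 11.75
tool_pos: [0.4983, -0.0102, 0.0182]
eef_rot: [[0.008, 0.078, 0.997], [-0.001, 0.997, -0.078], [-1.0, -0.0, 0.008]]
wrist_force: [1.0, -0.3, -0.5]
opening: 1.001
```

Run:
```python
from h import *
need([.4905,-.005,-.002],-4)
```

```text
t 11.75 pos [ 0.4983 -0.0102  0.0182] open 1.001 F [ 0.9609 -0.3464 -0.4748] j [ -6.   25.9 110.1  -0.   43.6  -1.6]
 shift cm now [ 2.0152  0.4621 -0.8356] | after turn [ 2.0222  0.4678 -0.8152] | turn [-0.4605  0.4727  0.0245]
```

Emit:
{"name": "play_rows", "arguments": {
  "steps": "1 0.5 -0.85 -0.4 0.4 0 1;1.1 0 0 0 0.3 0 1;0 0 0 0 0 0 0.5"
}}

```text
t: 12.12
tool_pos: [0.4944, -0.0057, -0.0007]
eef_rot: [[0.003, 0.072, 0.997], [-0.001, 0.997, -0.072], [-1.0, -0.001, 0.003]]
wrist_force: [-0.6, 1.0, 0.3]
opening: 0.817
```

Run:
```python
from h import *
need([.4905,-.005,-.002],-4)
```

```text
t 12.12 pos [ 0.4944 -0.0057 -0.0007] open 0.817 F [-0.6285  1.0046  0.3418] j [ -5.5  27.6 111.2  -0.1  41.   -1.4]
 shift cm now [ 0.1292  0.0469 -0.3916] | after turn [ 0.1303  0.0477 -0.3911] | turn [-0.1412  0.1595  0.0377]
```

Emit:
{"name": "play_rows", "arguments": {
  "steps": "0.1 0.05 -0.4 0 0.2 0 0.4;0 0 0 0 0 0 -0.2;0 0 0 0 0 0 -1;0 0 0 0 0 0 -1;0 0 0 0 0 0 -1;0 0 0 0 0 0 -1"
}}

```text
t: 12.88
tool_pos: [0.4917, -0.0048, 0.0008]
eef_rot: [[0.004, 0.072, 0.997], [-0.001, 0.997, -0.072], [-1.0, -0.001, 0.004]]
wrist_force: [-0.1, 0.3, -0.8]
opening: 0.474
```

Emit:
{"name": "play_rows", "arguments": {
  "steps": "-3 0 0 0 0 0 -1;-5 0 0 0 0 0 -1;-5 0 0 0 0 0 -1;-2 -3 0.8 0 0 0 -1;0 -5 1.3 0 0 0 -1;0 -5 1.3 0 0 0 -1;0 -5 1.3 0 0 0 -1;0 -3 0.5 0 0 0 -1;0 0 0 0 0 0 -1"
}}

```text
t: 14.0
tool_pos: [0.5291, -0.2239, 0.1548]
eef_rot: [[0.003, 0.069, 0.998], [-0.002, 0.998, -0.069], [-1.0, -0.002, 0.003]]
wrist_force: [-0.2, 0.8, -1.1]
opening: 0.479
```

Run:
```python
from h import *
p=case(-.038,-.052);need([*p,.007],-4)
c=snap('wrist');P=cloud(c)
s=ctrl.get_state();Q=(P-s['tool_pos'])@s['eef_rot']
m=(c['z_map']>.05)&(abs(Q[...,2])<.019)&(abs(Q[...,1])<.03)&(abs(Q[...,0])<.045);q=Q[m];print(len(q),q.min(0),q.max(0)) if m.any() else print('none')
cv2.imwrite('pics/w6.png',c['color'][:,:,::-1])
```

```text
t 14.00 pos [ 0.5291 -0.2239  0.1548] open 0.479 F [-0.2354  0.8011 -1.0565] j [-27.1  20.8  91.9  -0.   67.1 -23.2]
 shift cm now [14.7826  0.7968 -0.2797] | after turn [14.7846  0.7725 -0.2356] | turn [0.0341 0.1726 0.0936]
11623 [-0.045  -0.0238 -0.019 ] [-0.0002  0.0211  0.019 ]
```

View pics/w6.png

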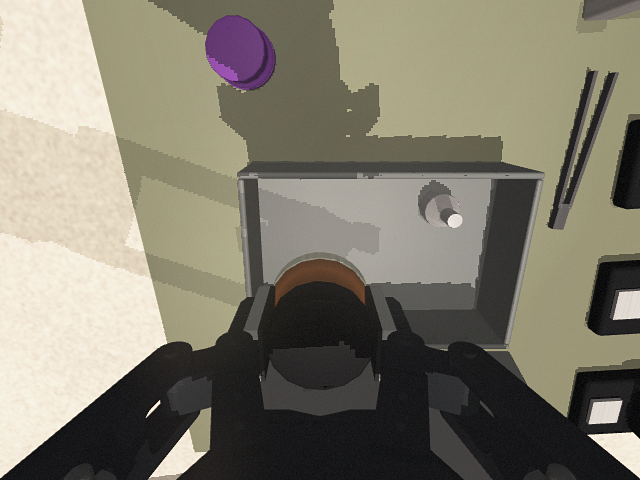

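The jar is held upright at (320,330), and the nozzle stands in the case at (440,205). Lowering the jar.

Emit:
{"name": "play_rows", "arguments": {
  "steps": "2 0.8 -0.3 0 0.2 0 -1;4 0 0 0 0 0 -1;4 0 0 0 0 0 -1;3 0 0 0 0 0 -1;0 0 0 0 0 0 -1"
}}

```text
t: 14.68
tool_pos: [0.5248, -0.207, 0.0222]
eef_rot: [[-0.002, 0.064, 0.998], [0.003, 0.998, -0.064], [-1.0, 0.003, -0.002]]
wrist_force: [0.3, -0.2, -0.9]
opening: 0.477
```

Run:
```python
from h import *
p=case(-.038,-.052);need([*p,.006],-4)
```

```text
t 14.68 pos [ 0.5248 -0.207   0.0222] open 0.477 F [ 0.3173 -0.2455 -0.8601] j [-25.9  29.4 101.    0.1  49.8 -22.3]
 shift cm now [ 1.6192 -0.8923  0.3096] | after turn [ 1.6222 -0.8865  0.3106] | turn [ 0.3191 -0.1423 -0.1435]
```

Emit:
{"name": "play_rows", "arguments": {
  "steps": "0 -1 0.3 0.3 0 0 -1;0.8 0 0 0 0 0 -1;0 0 0 0 0 0 -1"
}}

```text
t: 15.05
tool_pos: [0.5296, -0.2176, 0.017]
eef_rot: [[0.002, 0.068, 0.998], [0.001, 0.998, -0.068], [-1.0, 0.001, 0.002]]
wrist_force: [-1.0, 0.3, -1.0]
opening: 0.476
```

Run:
```python
from h import *
p=case(-.038,-.052);need([*p,.006],-4)
```

```text
t 15.05 pos [ 0.5296 -0.2176  0.017 ] open 0.476 F [-0.9522  0.3087 -0.9936] j [-26.6  30.2 100.4   0.1  49.3 -22.8]
 shift cm now [ 1.0949  0.1394 -0.2376] | after turn [ 1.0954  0.1399 -0.2353] | turn [ 0.0816  0.1305 -0.0434]
```

Emit:
{"name": "play_rows", "arguments": {
  "steps": "0.7 0 0 0 0 0 -1;0.3 0 0 0 0 0 -1;0.2 0 0 0 0 0 -1;0 0 0 0 0 0 -1"
}}

```text
t: 15.55
tool_pos: [0.5304, -0.2181, 0.0054]
eef_rot: [[0.005, 0.069, 0.998], [-0.0, 0.998, -0.069], [-1.0, -0.0, 0.005]]
wrist_force: [0.3, 0.2, -0.6]
opening: 0.478
```

Emit:
{"name": "play_rows", "arguments": {
  "steps": "0.15 0 0 0 0 0 -1;0 0 0 0 0 0 -1"
}}

```text
t: 15.8
tool_pos: [0.5306, -0.2182, 0.0057]
eef_rot: [[0.005, 0.069, 0.998], [-0.001, 0.998, -0.069], [-1.0, -0.001, 0.005]]
wrist_force: [0.5, -0.0, -1.5]
opening: 0.476
```

Emit:
{"name": "play_rows", "arguments": {
  "steps": "0.25 0 0 0 0 0 -1"
}}

```text
t: 15.92
tool_pos: [0.5309, -0.2184, 0.0051]
eef_rot: [[0.006, 0.069, 0.998], [-0.001, 0.998, -0.069], [-1.0, -0.001, 0.006]]
wrist_force: [-5.7, 3.1, 29.4]
opening: 0.478
```

Contact with the floor, at 29 N. Releasing gently.

Emit:
{"name": "play_rows", "arguments": {
  "steps": "0 0 0 0 0 0 -1;0 0 0 0 0 0 0.15;0 0 0 0 0 0 0.3;0 0 0 0 0 0 0.3;-2 0 0 0 0 0 0.3;-4 0 0 0 0 0 0.3;-6 0 0 0 0 0 0.3;-5 0 0 0 0 0 0.3;0 0 0 0 0 0 0.3"
}}

```text
t: 17.05
tool_pos: [0.5295, -0.218, 0.1774]
eef_rot: [[0.002, 0.069, 0.998], [0.001, 0.998, -0.069], [-1.0, 0.001, 0.002]]
wrist_force: [-0.1, -0.3, -0.9]
opening: 0.648
```

Run:
```python
from h import *
need([.457,.322,.17],-15.9+90)
c=snap('wrist');P=cloud(c)
g=(c['z_map']>.05)
m=g&(P[...,2]>.036)&(P[...,2]<.056)&(abs(P[...,0]-.53)<.035)&(abs(P[...,1]+.216)<.028)
q=P[m];print('jar',q.min(0),q.max(0),q.mean(0),np.percentile(q[:,2],[50,90]))
```

```text
t 17.05 pos [ 0.5295 -0.218   0.1774] open 0.648 F [-0.1255 -0.3358 -0.8857] j [-26.7  19.5  90.3   0.1  70.1 -22.8]
 shift cm now [  0.7646  53.3723 -10.9498] | after turn [ 0.7416 21.7693 49.9463] | turn [-78.0419   0.1364   0.0412]
jar [ 0.5119 -0.2399  0.0363] [ 0.5527 -0.1989  0.0478] [ 0.5322 -0.2183  0.0454] [0.0457 0.0466]
```

Emit:
{"name": "play_rows", "arguments": {
  "steps": "0 5.3 -1.1 0 0 0 0;0 5.3 -1.1 0 0 0 0;0 5.3 -1.1 0 0 0 0;0 5.3 -1.1 0 0 0 0;0 5.3 -1.1 0 0 0 0;0 5.3 -1.1 0 0 0 0;0 5.3 -1.1 0 0 0 0;0 5.3 -1.1 0 0 0 0;0 5.3 -1.1 0 0 0 0;0 3.6 -0.8 0 0 0 0;0 0 0 -10 0 0 0;0 0 0 -10 0 0 0;0 0 0 -10 0 0 0;0 0 0 -10 0 0 0;0 0 0 -10 0 0 0;0 0 0 -10 0 0 0;0 0 0 -10 0 0 0;0 0 0 -8 0 0 0;0 0 0 0 0 0 0"
}}

```text
t: 19.48
tool_pos: [0.4306, 0.3097, 0.1364]
eef_rot: [[-0.069, -0.97, 0.233], [-0.022, 0.235, 0.972], [-0.997, 0.062, -0.038]]
wrist_force: [-0.5, -0.2, 0.6]
opening: 0.498
```

Run:
```python
from h import *
need([.457,.322,.1],-15.9+90)
c=snap('wrist','w7.png');np.save('w7.npy',cloud(c))
```

```text
t 19.48 pos [0.4306 0.3097 0.1364] open 0.498 F [-0.4965 -0.2353  0.5953] j [ 30.5  20.7  95.3   1.   68.  -46.3]
 shift cm now [ 3.4194 -2.4981  1.953 ] | after turn [ 3.6386 -2.203   1.9115] | turn [ 2.3666 -2.2487 -3.4916]
```

View pics/w7.png

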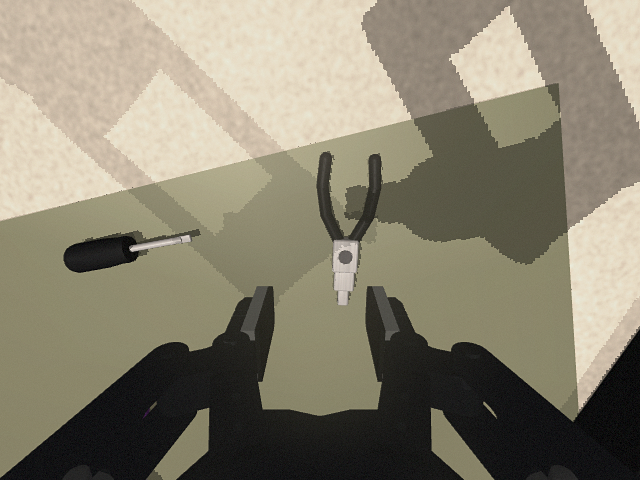

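Wrist view: cutters' pivot at (345,257), jaw tip (343,304), handle ends (326,155) and (375,157).

Run:
```python
from h import *
c=snap('wrist')
a=ray(c,345,257,.012);b=ray(c,343,304,.008);h=(ray(c,326,155,.008)+ray(c,375,157,.008))/2
f=lambda a,b:np.degrees(np.arctan2(b[1]-a[1],b[0]-a[0]))
print(a,b,h,f(a,b),f(h,b),f(h,a),np.linalg.norm(a-b),np.linalg.norm(a-h))
need([*a[:2],.05],f(h,b)+90)
```

```text
[0.4589 0.3203 0.012 ] [0.5036 0.3088 0.008 ] [0.3776 0.3428 0.008 ] -14.461074161093794 -15.104680734765193 -15.456757557271914 0.04631981480568687 0.08445118126948689
t 19.57 pos [0.4308 0.3098 0.1368] open 0.498 F [ 0.5215 -0.3222 -0.4742] j [ 30.5  20.7  95.3   1.   68.  -46.3]
 shift cm now [ 8.4426 -3.0086  2.005 ] | after turn [ 8.6801 -2.4391  1.748 ] | turn [ 1.5053 -2.1979 -3.4794]
```

Emit:
{"name": "play_rows", "arguments": {
  "steps": "0 0 0 1.5 -2.2 -3.5 0;0 -2.4 1.7 0 0 0 0;4 0 0 0 0 0 0;4.5 0 0 0 0 0 0;0 0 0 0 0 0 0"
}}

```text
t: 20.2
tool_pos: [0.4581, 0.3195, 0.0484]
eef_rot: [[0.001, -0.962, 0.271], [-0.0, 0.271, 0.962], [-1.0, -0.001, -0.0]]
wrist_force: [0.0, -0.2, 1.0]
opening: 0.502
```

Run:
```python
from h import *
need([.459,.3205,-.005],74.9)
tips()
```

```text
t 20.20 pos [0.4581 0.3195 0.0484] open 0.502 F [ 0.037  -0.2239  1.0056] j [ 30.6  26.9 100.6  -0.   52.5 -43.6]
 shift cm now [ 5.3447 -0.055   0.1224] | after turn [ 5.3447 -0.0603  0.1207] | turn [-0.6532 -0.0119  0.0413]
tip 1 tool [0.0412 0.0143 0.0121] world [0.4476 0.335  0.0072] n 612
tip -1 tool [ 0.0411  0.0143 -0.0098] world [0.4417 0.314  0.0074] n 597
```

Emit:
{"name": "play_rows", "arguments": {
  "steps": "3 -0.05 0.1 -0.6 0 0 0;2 0 0 0 0 0 0;0.4 0 0 0 0 0 0;0 0 0 0 0 0 0"
}}

```text
t: 20.75
tool_pos: [0.4662, 0.3248, 0.0025]
eef_rot: [[0.015, -0.965, 0.264], [0.008, 0.264, 0.965], [-1.0, -0.012, 0.012]]
wrist_force: [0.2, 0.2, 0.4]
opening: 0.499
```

Run:
```python
from h import *
need([.459,.3205,-.006],74.9)
s=ctrl.get_state();c=snap('wrist');P=cloud(c);Q=(P-s['tool_pos'])@s['eef_rot']
m=(c['z_map']>.05)&(abs(Q[...,1])<.02)&(abs(abs(Q[...,2])-.024)<.004)&(Q[...,0]<.0)
print(np.percentile(Q[m][:,0],[98,99.5]),m.sum())
```

```text
t 20.75 pos [0.4662 0.3248 0.0025] open 0.499 F [0.2363 0.1613 0.3792] j [ 30.6  30.8 102.4  -0.   45.8 -44.1]
 shift cm now [ 0.8348  0.5885 -0.6141] | after turn [ 0.8491  0.5802 -0.6023] | turn [-0.1852  0.6724  0.7022]
[-0.0155 -0.0123] 10442
```

Emit:
{"name": "play_rows", "arguments": {
  "steps": "0.4 0.6 -0.6 0 0.7 0.7 0;0.3 0 0 0 0 0 0;0.2 0 0 0 0 0 0"
}}

```text
t: 21.18
tool_pos: [0.4598, 0.3213, -0.0045]
eef_rot: [[0.003, -0.965, 0.264], [0.001, 0.264, 0.965], [-1.0, -0.002, 0.002]]
wrist_force: [0.2, -0.4, 0.4]
opening: 0.502
```

Run:
```python
from h import *
need([.459,.3205,-.006],74.9)
```

```text
t 21.18 pos [ 0.4598  0.3213 -0.0045] open 0.502 F [ 0.1785 -0.432   0.3873] j [ 30.6  31.3 102.9  -0.   45.6 -44.1]
 shift cm now [ 0.1502  0.0612 -0.0971] | after turn [ 0.1505  0.0612 -0.0966] | turn [-0.1916  0.1224  0.1428]
```

Emit:
{"name": "play_rows", "arguments": {
  "steps": "0.2 0 -0.1 0 0 0 -0.2;0 0 0 0 0 0 -1;0 0 0 0 0 0 -1;0 0 0 0 0 0 -1;0 0 0 0 0 0 -1"
}}

```text
t: 21.8
tool_pos: [0.4595, 0.3202, -0.0066]
eef_rot: [[0.003, -0.965, 0.264], [0.001, 0.264, 0.965], [-1.0, -0.002, 0.002]]
wrist_force: [-0.4, -0.8, 0.4]
opening: 0.234
```

Emit:
{"name": "play_rows", "arguments": {
  "steps": "-3 0 0 0 0 0 -1;-5 0 0 0 0 0 -1;-5 0 0 0 0 0 -1;-4 -2.4 -4.6 0 0 0 -1;0 -2.4 -4.6 0 0 0 -1;0 -2.4 -4.6 0 0 0 -1;0 -2.4 -4.6 0 0 0 -1;0 -2.4 -4.6 0 0 0 -1;0 -2.4 -4.6 0 0 0 -1;0 -2.4 -4.6 0 0 0 -1;0 -2.4 -4.6 0 0 0 -1;0 -2.4 -4.6 0 0 0 -1;0 -2.4 -4.6 0 0 0 -1;0 0 0 0 0 0 -1"
}}

```text
t: 23.55
tool_pos: [0.573, -0.1994, 0.1642]
eef_rot: [[0.003, -0.966, 0.26], [-0.001, 0.26, 0.966], [-1.0, -0.004, 0.0]]
wrist_force: [0.2, 0.8, -0.6]
opening: 0.236
```

Run:
```python
from h import *
p=case(.025,.02);need([*p,.16],86)
c=snap('wrist');P=cloud(c)
cv2.imwrite('pics/w8.png',c['color'][:,:,::-1])
```

```text
t 23.55 pos [ 0.573  -0.1994  0.1642] open 0.236 F [ 0.2428  0.8113 -0.5609] j [-23.2  22.7  87.2   0.   69.9 -98.1]
 shift cm now [ 0.4367 -4.2886 -7.5986] | after turn [ 0.4239 -2.7485 -8.2817] | turn [-11.0894  -0.0024   0.2019]
```

View pics/w8.png

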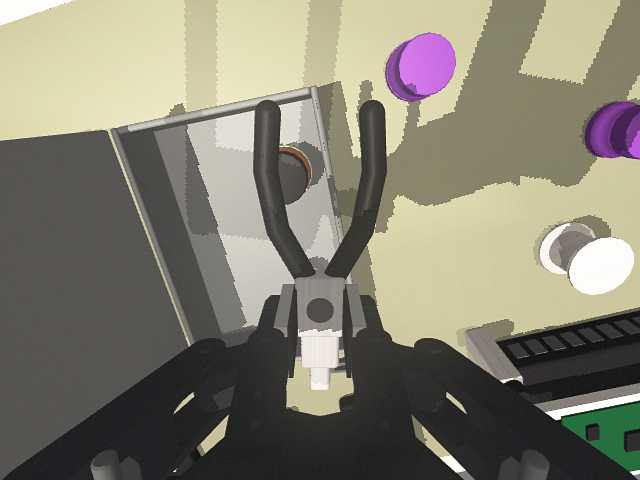

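The cutters are held level with their pivot at (320,310), and the jar stands in the case at (293,175). Turning and moving over the free half.

Emit:
{"name": "play_rows", "arguments": {
  "steps": "0 0 0 -6 0 0 -1;0 0 0 -5 0 0 -1;0 -0.9 -2.9 0 0 0 -1;0 -0.9 -2.9 0 0 0 -1;0 -0.9 -2.7 0 0 0 -1;0 0 0 0 0 0 -1"
}}

```text
t: 24.35
tool_pos: [0.5902, -0.2749, 0.161]
eef_rot: [[-0.006, -0.998, 0.056], [0.009, 0.056, 0.998], [-1.0, 0.007, 0.009]]
wrist_force: [0.7, 0.1, -0.8]
opening: 0.239
```

Run:
```python
from h import *
p=case(.028,.02);need([*p,-.001],86)
```

```text
t 24.35 pos [ 0.5902 -0.2749  0.161 ] open 0.239 F [ 0.6552  0.1487 -0.7685] j [ -28.9   26.5   80.9    0.3   73.1 -115.7]
 shift cm now [16.1808 -0.6066 -1.3148] | after turn [16.1955 -0.5094 -1.1666] | turn [ 0.7735  0.4982 -0.4032]
```

Emit:
{"name": "play_rows", "arguments": {
  "steps": "3 -0.5 -1.2 0.8 0.5 -0.4 -1;4 0 0 0 0 0 -1;3 0 0 0 0 0 -1;0 0 0 0 0 0 -1"
}}

```text
t: 24.85
tool_pos: [0.5929, -0.2785, 0.059]
eef_rot: [[-0.002, -0.998, 0.066], [0.005, 0.066, 0.998], [-1.0, 0.003, 0.004]]
wrist_force: [0.1, 0.5, -1.3]
opening: 0.239
```

Run:
```python
from h import *
p=case(.028,.02);need([*p,-.001],86)
```

```text
t 24.85 pos [ 0.5929 -0.2785  0.059 ] open 0.239 F [ 0.0676  0.5149 -1.272 ] j [ -29.    32.3   87.     0.2   60.9 -115.2]
 shift cm now [ 5.9984 -0.2296 -0.8593] | after turn [ 6.0027 -0.2174 -0.8318] | turn [ 0.1992  0.2553 -0.1447]
```

Emit:
{"name": "play_rows", "arguments": {
  "steps": "0 -0.2 -1 0.2 0.3 0 -1;2 0 0 0 0 0 -1;2 0 0 0 0 0 -1;0 0 0 0 0 0 -1"
}}

```text
t: 25.35
tool_pos: [0.5988, -0.2897, 0.0255]
eef_rot: [[0.007, -0.998, 0.068], [-0.006, 0.068, 0.998], [-1.0, -0.007, -0.006]]
wrist_force: [0.1, -0.9, -1.1]
opening: 0.234
```

Run:
```python
from h import *
p=case(.028,.02);need([*p,-.001],86)
```

```text
t 25.35 pos [ 0.5988 -0.2897  0.0255] open 0.234 F [ 0.0766 -0.9433 -1.0778] j [ -29.4   34.8   87.9   -0.1   56.8 -115.4]
 shift cm now [2.6452 0.4669 0.2565] | after turn [2.6499 0.4485 0.241 ] | turn [ 0.1103 -0.3168  0.409 ]
```

Emit:
{"name": "play_rows", "arguments": {
  "steps": "1.2 0.2 0.2 0 -0.3 0.4 -1;1.0 0 0 0 0 0 -1;0.4 0 0 0 0 0 -1;0 0 0 0 0 0 -1"
}}

```text
t: 25.85
tool_pos: [0.6018, -0.2836, 0.0076]
eef_rot: [[0.01, -0.998, 0.068], [0.002, 0.068, 0.998], [-1.0, -0.01, 0.003]]
wrist_force: [-0.7, 0.3, -1.9]
opening: 0.235
```

Emit:
{"name": "play_rows", "arguments": {
  "steps": "0.6 0.3 0 0 0 0.5 -1;0.3 0 0 0 0 0 -1;0.3 0 0 0 0 0 -1"
}}

```text
t: 26.22
tool_pos: [0.601, -0.2809, -0.0007]
eef_rot: [[0.005, -0.998, 0.069], [0.005, 0.069, 0.998], [-1.0, -0.005, 0.005]]
wrist_force: [0.6, 5.9, 4.3]
opening: 0.238
```

Emit:
{"name": "play_rows", "arguments": {
  "steps": "0 0 0 0 0 0 -1;0 0 0 0 0 0 -0.2;0 0 0 0 0 0 -0.2;-2 0 0 0 0 0 -0.2;-4 0 0 0 0 0 -0.2;-6 0 0 0 0 0 -0.2;-6 0 0 0 0 0 -0.2;-6 0 0 0 0 0 -1;0 0 0 0 0 0 -1"
}}

```text
t: 27.35
tool_pos: [0.6011, -0.2876, 0.2483]
eef_rot: [[0.008, -0.997, 0.074], [-0.0, 0.074, 0.997], [-1.0, -0.008, 0.0]]
wrist_force: [-1.2, -0.7, -0.7]
opening: 0.004
```

Run:
```python
from h import *
c=snap('wrist');t=snap('top');P=cloud(t)
cv2.imwrite('pics/c1.png',np.hstack([cv2.resize(c['color'],(400,300)),cv2.resize(t['color'][180:345,390:610],(400,300))])[:,:,::-1])
p=P[185:335,490:590].reshape(-1,3);p=p[(p[:,2]>.075)&(p[:,2]<.3)&(p[:,1]<-.33)]
for z in(.08,.12,.16,.19,.2):
    q=p[abs(p[:,2]-z)<.006];print(z,len(q),np.median(q,axis=0) if len(q) else '',q[:,0].min(),q[:,0].max())
W=cloud(c);m=(c['z_map']>.05)&(W[...,0]>.47)&(W[...,0]<.69)&(W[...,1]<-.19)&(W[...,1]>-.33)&(W[...,2]<.1);print('max z in case',np.sort(W[m][:,2])[-300::60])
need([.56,-.45,.2],86)
```

```text
0.08 377 [ 0.5542 -0.3356  0.0811] 0.4617691888104683 0.6785668914037578
0.12 295 [ 0.5661 -0.3498  0.1192] 0.5052340566219455 0.6787485114437715
0.16 76 [ 0.5929 -0.3646  0.158 ] 0.5721175031334904 0.6066718338500541Traceback (most recent call last):
  File "<stdin>", line 6, in <module>
    return umr_minimum(a, axis, None, out, keepdims, initial, where)
ValueError: zero-size array to reduction operation minimum which has no identity
```

View pics/c1.png

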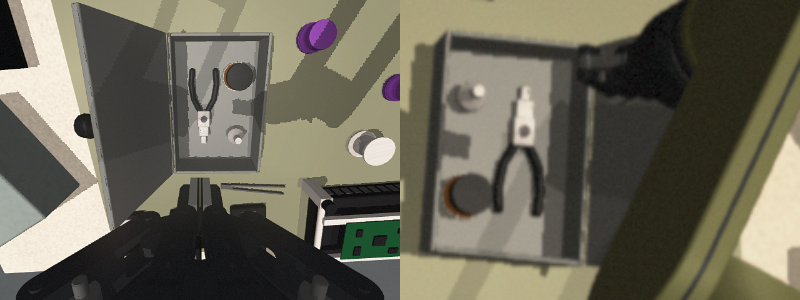

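All three are in the case: cutters (left half: pivot (205,117)), jar (238,76), nozzle (236,134). Next I'll raise, turn 90° and go behind the lid.

Emit:
{"name": "play_rows", "arguments": {
  "steps": "-5 0 0 0 0 0 -1;-2 0 0 10 0 0 -1;0 0 0 10 0 0 -1;0 0 0 10 0 0 -1;0 0 0 10 0 0 -1;0 0 0 10 0 0 -1;0 0 0 10 0 0 -1;0 0 0 10 0 0 -1;0 0 0 10 0 0 -1;0 0 0 10 0 0 -1;0 0 0 0 0 0 -1"
}}

```text
t: 28.82
tool_pos: [0.5862, -0.2861, 0.2825]
eef_rot: [[-0.049, 0.129, 0.99], [0.025, 0.991, -0.128], [-0.998, 0.019, -0.052]]
wrist_force: [0.7, -0.2, -0.1]
opening: 0.005
```

Run:
```python
from h import *
need([.505,-.5,.31],-4)
s=ctrl.get_state();c=snap('wrist');P=cloud(c);Q=(P-s['tool_pos'])@s['eef_rot']
m=(c['z_map']>.05)&(abs(Q[...,1])<.02)&(abs(Q[...,2])<.03)&(Q[...,0]<.03)
print('tip x',np.percentile(Q[m][:,0],[98,99.5]),m.sum())
for a in(-.01,-.02,-.03,-.04,-.05,-.06):
    q=Q[(c['z_map']>.05)&(abs(Q[...,1])<.03)&(abs(Q[...,2])<.08)&(abs(Q[...,0]-a)<.004)];print(a,q.min(0) if len(q) else '',q.max(0) if len(q) else '')
t=snap('top');P=cloud(t)
p=P[170:345,480:600].reshape(-1,3);p=p[(p[:,2]>.075)&(p[:,2]<.24)&(p[:,1]<-.33)]
for z in(.08,.12,.16,.19,.205):
    q=p[abs(p[:,2]-z)<.006];print(z,len(q),np.median(q,axis=0) if len(q) else '')
```

```text
t 28.82 pos [ 0.5862 -0.2861  0.2825] open 0.005 F [ 0.653  -0.2342 -0.0578] j [-29.6  23.6  68.2  -0.1  91.4 -22.2]
 shift cm now [ -2.8837 -22.204   -5.4461] | after turn [ -2.7506 -21.9019  -6.6131] | turn [-3.4075 -2.9528 -1.153 ]
tip x [-0.0227 -0.0156] 31937
-0.01 [-0.014   0.0059 -0.0064] [-0.0098  0.0115  0.011 ]
-0.02 [-0.024   0.0055 -0.0126] [-0.016   0.0116  0.0146]
-0.03 [-0.034   0.0056 -0.0125] [-0.026   0.0116  0.0146]
-0.04 [-0.044   0.0057 -0.0127] [-0.036   0.0117  0.0145]
-0.05 [-0.054  -0.0099 -0.029 ] [-0.046   0.0145  0.0307]
-0.06 [-0.064  -0.0126 -0.0375] [-0.056   0.0148  0.0398]
0.08 479 [ 0.5738 -0.3371  0.0809]
0.12 554 [ 0.552  -0.3489  0.1199]
0.16 107 [ 0.5423 -0.3614  0.1587]
0.19 0 
0.205 0
```

Emit:
{"name": "play_rows", "arguments": {
  "steps": "0 0 0 -3.4 -3 -1.2 -1;0 -4.5 -1.7 0 0 0 -1;0 -5 -1.7 0 0 0 -1;0 -5 -1.7 0 0 0 -1;0 -5 -1.7 0 0 0 -1;0 -2.5 0 0 0 0 -1;0 0 0 0 0 0 -1"
}}

```text
t: 29.8
tool_pos: [0.5031, -0.507, 0.2783]
eef_rot: [[-0.001, 0.045, 0.999], [0.001, 0.999, -0.045], [-1.0, 0.001, -0.001]]
wrist_force: [-0.0, 0.6, -0.7]
opening: -0.0
```

Run:
```python
from h import *
need([.505,-.49,.17],-4)
t=snap('top');P=cloud(t)
p=P[170:345,480:600].reshape(-1,3);p=p[(p[:,2]>.075)&(p[:,2]<.225)&(p[:,1]<-.33)&(p[:,0]<.6)]
for z in(.08,.12,.16,.19,.205,.213):
    q=p[abs(p[:,2]-z)<.005];print(z,len(q),np.median(q,axis=0) if len(q) else '', q[:,1].min() if len(q) else '')
```

```text
t 29.80 pos [ 0.5031 -0.507   0.2783] open -0.000 F [-0.0456  0.6486 -0.7051] j [-48.6  27.3  62.5  -0.   90.3 -46. ]
 shift cm now [10.8276  1.692   0.132 ] | after turn [10.8257  1.7077  0.0758] | turn [ 1.4021 -0.0772 -0.0699]
0.08 266 [ 0.5418 -0.3345  0.0807] -0.3410111887921017
0.12 370 [ 0.5318 -0.3473  0.1203] -0.3556772624557095
0.16 420 [ 0.529  -0.3608  0.1602] -0.4186193940102274
0.19 453 [ 0.5274 -0.371   0.1901] -0.379695754670314
0.205 576 [ 0.5292 -0.3776  0.2035] -0.38780585469848367
0.213 0
```

Emit:
{"name": "play_rows", "arguments": {
  "steps": "5 0 0 1.4 0 0 -1;5.3 1 0 0 0 0 -1;0 3 0 0 0 0 -1;0 3 0 0 0 0 -1;0 2 0 0 0 0 -1;0 2 0 0 0 0 -1"
}}

```text
t: 30.6
tool_pos: [0.5124, -0.3859, 0.1732]
eef_rot: [[-0.0, 0.058, 0.998], [0.002, 0.998, -0.058], [-1.0, 0.002, -0.0]]
wrist_force: [1.0, -2.7, 1.1]
opening: 0.003
```

Emit:
{"name": "play_rows", "arguments": {
  "steps": "0 1.5 -0.1 0 0 0 -1;0 1.5 -0.1 0 0 0 -1;0 1.5 -0.1 0 0 0 -1;0 1.5 -0.1 0 0 0 -1"
}}

```text
t: 31.1
tool_pos: [0.5139, -0.3238, 0.1755]
eef_rot: [[0.005, 0.058, 0.998], [-0.003, 0.998, -0.058], [-1.0, -0.003, 0.005]]
wrist_force: [1.1, -1.8, -0.8]
opening: -0.002
```

Emit:
{"name": "play_rows", "arguments": {
  "steps": "0.3 1.6 -0.1 0 0 0 -1;1 2 -0.1 0 0 0 -1;1 2 -0.1 0 0 0 -1"
}}

```text
t: 31.48
tool_pos: [0.5145, -0.2646, 0.1514]
eef_rot: [[0.006, 0.059, 0.998], [-0.003, 0.998, -0.059], [-1.0, -0.003, 0.006]]
wrist_force: [-0.1, -1.5, -0.7]
opening: 0.006
```

```bash
cat > lid.py <<'E'
from h import *
need([.51,-.239,.1215],-4)
t=snap('top');P=cloud(t)
p=P[150:360,400:620].reshape(-1,3);p=p[(p[:,2]>.066)&(p[:,2]<.23)&(p[:,0]>.58)&(p[:,0]<.67)&(p[:,1]<-.15)&(p[:,1]>-.42)]
a=np.degrees(np.arctan2(p[:,2]-.07,p[:,1]+.332));r=np.hypot(p[:,2]-.07,p[:,1]+.332);k=(r>.06)&(r<.15)
print('lid angle',np.percentile(a[k],[10,50,90]),k.sum())
E
python3 lid.py
```

```text
t 31.48 pos [ 0.5145 -0.2646  0.1514] open 0.006 F [-0.1158 -1.4723 -0.6677] j [-31.4  21.2  91.8   0.   66.6 -28.1]
 shift cm now [ 2.9824  2.5416 -0.6141] | after turn [ 2.9935  2.5263 -0.6236] | turn [0.6274 0.35   0.1636]
lid angle [50.8976 52.8076 55.0976] 1327
```

Lid at about 53°, just as planned. Continuing the arc.

Emit:
{"name": "play_rows", "arguments": {
  "steps": "1.5 1.5 -0.2 0 0.3 0 -1;1.5 1.1 -0.1 0 0 0 -1;1.5 0.8 0 0 0 0 -1;1.4 0.5 0 0 0 0 -1"
}}

```text
t: 32.02
tool_pos: [0.5111, -0.2173, 0.0879]
eef_rot: [[-0.005, 0.055, 0.998], [0.003, 0.998, -0.055], [-1.0, 0.003, -0.005]]
wrist_force: [0.1, -0.1, 0.2]
opening: 0.001
```

```bash
python3 lid.py
```

```text
t 32.02 pos [ 0.5111 -0.2173  0.0879] open 0.001 F [ 0.067  -0.1488  0.2251] j [-27.4  23.9  98.4   0.   58.  -24.2]
 shift cm now [-3.3704 -2.1669 -0.0059] | after turn [-3.3647 -2.1754  0.0427] | turn [ 0.8217 -0.2964 -0.1481]
lid angle [12.374  13.5881 15.4154] 2270
```

Emit:
{"name": "play_rows", "arguments": {
  "steps": "1 0 0 0 0 0 -1;1 0 0 0 0 0 -1;0.6 0 0 0 0 0 -1;0.3 0 0 0 0 0 -1"
}}

```text
t: 32.58
tool_pos: [0.5094, -0.2156, 0.0609]
eef_rot: [[-0.008, 0.056, 0.998], [0.006, 0.998, -0.056], [-1.0, 0.005, -0.008]]
wrist_force: [-7.7, 5.3, 33.9]
opening: -0.001
```

```bash
python3 lid.py
```

```text
t 32.58 pos [ 0.5094 -0.2156  0.0609] open -0.001 F [-7.7497  5.3137 33.8824] j [-27.4  25.8 100.1   0.1  54.6 -24.2]
 shift cm now [-6.0691 -2.3018  0.1417] | after turn [-6.0554 -2.3315  0.2221] | turn [ 0.7858 -0.4597 -0.3046]
lid angle [-0.6319  0.6618  2.504 ] 2316
```

The lid has hit its stop, with 34 N on the fingertips. Backing off and verifying.

Emit:
{"name": "play_rows", "arguments": {
  "steps": "-1 0 0 0 0 0 -1;-5 0 0 0 0 0 -1;-6 0 0 0 0 0 -1;-5 4 0 0 0 0 -1;0 5 0 0 0 0 -1;0 5 0 0 0 0 -1;0 5 0 0 0 0 -1;0 5 0 0 0 0 -1;0 0 0 0 0 0 -1"
}}

```text
t: 33.75
tool_pos: [0.5283, 0.0242, 0.2384]
eef_rot: [[0.001, 0.063, 0.998], [0.004, 0.998, -0.063], [-1.0, 0.004, 0.001]]
wrist_force: [-0.8, 0.2, 0.6]
opening: -0.001
```

```bash
python3 lid.py
python3 - <<'E'
from h import *
t=snap('top','end.png');P=cloud(t)
q=P[190:335,400:520].reshape(-1,3)
q=q[(abs((q[:,:2]-CC)@CX)<.065)&(abs((q[:,:2]-CC)@CY)<.1)&(q[:,2]<.08)]
A=np.c_[(q[:,:2]-CC)@CX,(q[:,:2]-CC)@CY,np.ones(len(q))];k=np.linalg.lstsq(A,q[:,2],rcond=None)[0];print('lid plane tilt deg',np.degrees(k[:2]),'z',k[2])
T0=np.load('s.npz')['top']
for n,(u0,u1,v0,v1,zl) in dict(pur1=(250,295,240,285,.033),pur2=(338,380,293,335,.033),spool=(275,320,185,230,.036)).items():
    f=lambda T:(lambda p:p[(p[:,2]>zl)&(p[:,2]<.06)].mean(0))(T[v0:v1,u0:u1].reshape(-1,3));print(n,f(P)-f(T0))
E
```

```text
t 33.75 pos [0.5283 0.0242 0.2384] open -0.001 F [-0.8016  0.2092  0.6487] j [-2.1 13.1 90.3  0.2 76.5  1.5]
 shift cm now [ 11.5907 -26.432   -0.1692] | after turn [ 11.693  -26.3874   0.0096] | turn [ 0.3689  0.0432 -0.2219]
lid angle [-0.622   0.6968  2.487 ] 2384
lid plane tilt deg [ 0.0108 -0.0402] z 0.0712645984396529
pur1 [nan nan nan]
pur2 [nan nan nan]
spool [nan nan nan]<stdin>:8: RuntimeWarning: Mean of empty slice.
  ret = um.true_divide(
```

View pics/end.png

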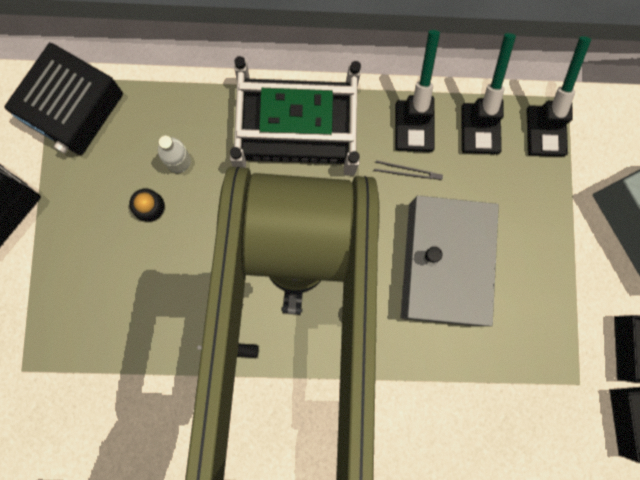

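The lid lies flat on the case at (450,262), tilted under 0.05° with its top at 0.071 m. Bottle, tip cleaner, tweezers and screwdriver look unmoved. The arm hides the spool and the purple jars here, so I'll check those in the side view, then hand in.

Run:
```python
from h import *
S=np.load('s.npz')['side'];i0=cv2.imread('pics/side.png');c=snap('side');i1=c['color'][:,:,::-1]
def f(i,lo,hi):
    m=cv2.inRange(cv2.cvtColor(np.ascontiguousarray(i),cv2.COLOR_BGR2HSV),lo,hi);n,l,s,ce=cv2.connectedComponentsWithStats(m);return [(s[k,4],ce[k].round(1)) for k in range(1,n) if s[k,4]>150]
for i in(i0,i1):print('purple',f(i,(130,90,40),(160,255,255)))
d=np.abs(i0[225:265,260:300].astype(int)-i1[225:265,260:300]).mean();print('spool patch diff',d)
print(ctrl.get_state()['t']);print(ctrl.hand_in())
```

```text
purple [(np.int32(629), array([406., 249.])), (np.int32(729), array([315.7, 285.6]))]
purple [(np.int32(634), array([406. , 248.9])), (np.int32(733), array([315.7, 285.7]))]
spool patch diff 1.0979166666666667
33.9
the job is handed in; nothing more can be done
None
```

The nozzle, the flux jar and the side cutters are in the grey case, the lid is shut, and the job was handed in at 33.9 s.

**Last checks:**
- **Lid:** it lies flat, with tilt under 0.05° and its top at 71 mm. It reached its stop with 34 N on the fingertips.
- **Jar:** before the lid closed it stood upright, with its cap top at 46.5 mm (expected 47). It was lowered until it touched the floor, showing 29 N at contact, and only then released.
- **Nozzle and cutters:** the nozzle stood upright and the cutters lay flat, clear of the jar. I could not see inside once the lid was shut.
- **Other items:** the two purple jars and the spool showed no movement in the side view. The bottle, tip cleaner, tweezers and screwdriver looked unmoved in the top view, though the arm hid part of the screwdriver.

**What went wrong or disagreed:**
- The first nozzle grasp failed because it closed too high, on the tip of the tube. The nozzle was left standing where it was.
- The fingertips measured 10–14 mm behind the reported TCP, whereas the description puts them 25 mm ahead. I set the later grasp heights from camera measurements instead.
- The final top-view numbers for the spool and purple jars came out empty because the arm was in the way, so I used the side view for those.

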